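# Let the punch case lid down by hand

## Robot

A 6-joint arm with a two-finger parallel gripper is mounted at the origin on the work surface. World frame = base frame: x ahead of the robot, y to its left, z up, the work surface at z = 0. Lengths are in m, angles in degrees, forces in N, time in s.
With the tool pointing down it reaches from about 0.25 to 0.725 m from the base axis. Payload 9.7 kg.
Tool frame: the origin (TCP) lies at the very end of the fingers, on their centre line; the grasp point (between the pads) lies 19 mm behind it; z points along the fingers, y is the line along which they close (so a half turn about z gives the same grasp; the last joint's range is limited). The gripper opens to 85 mm and grips with 20 to 120 N. Pads are 22 mm wide; open, the fingers measure 114 mm over their backs; the gripper's body (76 mm by 85 mm) begins 54 mm behind the grasp point. The pads swing forward as they close: fully open they stand 13 mm farther back than shut.
Start: joints at [74.198, 4.979, 10.078, 95.1, 0, 90], TCP at [0.15, 0.529, 0.231] pointing down, gripper open.
Joint ranges: [-179.16, 179.16], [-48.56, 103.87], [-65.8, 70.77], [-126.05, 130.52], [-82.76, 87.17], [-180, 180]. Speed limits (degrees/s): [127.2, 127.2, 147.25, 180, 180, 180].

## Interface

Orientations are given as [roll, pitch, yaw] about the fixed x, y, z axes, in that order (R = Rz(yaw) Ry(pitch) Rx(roll)).
In Python, from workcell import bot, viewer, finder gives the robot as it stands. The module is installed in compiled form; this text tells all that it offers.
- The arm moves only by the shell command python3 -m inch 'ROWS' [FORCE]. ROWS is JSON, a list that holds one entry, the list of rows, each a list of 7 numbers: the opening in per cent of the stroke, from 0 (shut) to 100 (fully open), then the shift along the tool's x, y, z in mm, then the turn, a rotation vector about the tool's x, y, z in degrees. In form: [[[grip, tx, ty, tz, ax, ay, az], ...]]. A call has 1 to 8 rows; each row shifts and turns the commanded pose from where the row before left it, along the tool's axes as they then stand; what a row does not reach is not made up. A row lasts 1/8 s, in which the tool goes at most 62.5 mm and 10.7 degrees, less where a joint would pass 70% of its speed; a pose out of reach is approached as far as the arm can. A call with a gripper value outside its range is refused whole. The fingers move at their own pace and stop on an object; FORCE is the grip in N (left out, the last holds). Time passes only in rows, so rows that do not move let the fingers close. It gives the time, the measured TCP pose, the force, the opening and the grip force at its end, in the units of the state.
- bot.get_obs(): the state, without advancing time (a new reading comes with each control period).
- viewer.camera(name): name is "side" or "top" or "wrist"; returns a dict with "pixels" (480x640x3 uint8, red, green, blue), "vfov" (degrees; the focal length in pixels is half the picture's height over the tangent of half this angle, whatever the lens; pixels are square), "cx", "cy" (the principal point, pixels), "k1" (the pictures are not rectified: a ray, as slopes to the right and down, at radius r is drawn at 1 + k1 r^2 times it, then the intrinsics apply), "R" (3x3) and "t" (3): a world point X has camera coordinates R X + t. Camera axes: x right, y down, z forward; pixel columns grow to the right and rows downward; lengths in m; the calibration is good to about 2 mm. A picture is of the moment at which its call begins. There is no depth.
- bot.job_done(): hands the job in; it is judged then, once.
Trained networks look in the newest picture that a camera, given by its name, has taken for a name from the list of things; names that differ only in an ending like _2 or _b are one class to them, and where a whole thing is asked for, a point or a joint stands for the part that bears it (a point fixed in the world has none). Each returns a list of dicts, best first, with "conf" (0 to 1); they miss things now and then, are a little off and sometimes report something else, mostly with a low value. They report only what shows in the picture. A call takes as long as a camera call.
- finder.outline_of(camera, thing): "pixels" (480x640 bool, what is visible of it) and "extent" ([centre column, centre row, width, height] in pixels, round what is visible of it).
- finder.mark_of(camera, thing): "position" ([column, row] in pixels: a listed point, or the origin of a listed thing).
The state is a dict: "time": time; "q": joint angles; "qd": joint speeds; "joint_efforts": joint torques, N m; "ee_pos": TCP position; "tcp_rot": TCP orientation; "wrist_force": force on the tool from outside, world axes, zero at the start; "torque": the same for the moment, N m; "opening": finger opening in m; "grasp_force": force on a finger pad.
Only numpy, scipy, OpenCV 4.12 (cv2) and the standard library are available. Lean on these libraries where they do the work, as an engineer would, in place of code of your own. Each camera call takes 0.05 s, during which the arm holds its last target. There are 200 camera calls.

## Task

The wooden case's lid is standing open. Without gripping anything, tip the lid forward past upright so that it falls by itself, catch it from below on a finger while it is still well open so that it comes to a full stop there for a moment, then lower it on the finger gently all the way shut without letting it drop, and move clear. Be gentle with the lid, and leave the mug, glue jar, screwdriver and wooden form where they stand.

Things in the scene. Friction and masses are not known exactly. Their poses are not given: they have to be found in the camera images.
- case: Plywood case fixed to the bench, 150 deep (x) x 240 wide (y) x 95 mm high, walls 10 mm, holding a grey insert with leather punches up to 50 mm above the bench. Origin: centre of its underside. Its front looks along its own -x, to the robot's right (world -y), turned up to 0.7 rad towards the robot; its far rim (+x) carries the hinge.
- lid_hinge (a point): Point on the hinge line, middle of its length, at the top of the case's far wall: 75 mm towards +x from the case's centre and 95 mm above the bench. Its axes turn with the lid; shut, they are those of the case.
- lid_lip (a point): The lid is a pale wooden board 180 long x 240 wide x 10 mm thick. This point: middle of its free edge, on the face that is underneath when shut; 180 mm from the hinge line. When shut this edge overhangs the case's front by 30 mm along the whole width, with free air below, so a finger can stay under it until the lid is shut.
- lid (a joint): Lid angle in rad: 0 shut (level on the rim), 1.57 upright, at most 1.75. Lid 0.34 to 0.46 kg. Stiff, damped hinge: it stands by itself within about 0.13 rad of upright; tipped forward below about 1.35 it falls, from almost nothing to 0.4 to 0.6 rad/s near shut, about 3 to 6 s in all. Let go anywhere above 0.05 rad it bangs shut.
- mug_mid (a point): Centre of a white mug, 80 mm wide, 95 mm high, standing behind the case. Leave alone.
- glue_mid (a point): Centre of an amber glue jar, 60 mm wide, 100 mm high, standing beside the case. Leave alone.
- driver_grip (a point): Handle of a wooden-handled screwdriver lying beside the case, about 200 mm long. Leave alone.
- form: Horseshoe-shaped wooden bag form, about 130 mm wide, 35 mm high, lying behind the case; origin on the bench at the centre of its arc. Leave alone.

How it is judged (in metres and radians):
On the way, in this order (a step that is already met when the one before it is completed fails the run):
1. the lid, tipped past upright, falls by itself with no finger touching it (value of joint lid between 0.25 and 1.4 rad and velocity of joint lid below -0.03 rad/s and contact force between the fingers and lid below 0.02 N), for 0.1 s.
2. the lid rests on a finger, stopped, while still open by 0.25 to 1.1 rad (value of joint lid between 0.25 and 1.1 rad and velocity of joint lid between -0.1 and 0.1 rad/s and contact force between the fingers and lid above 0.3 N), for 0.2 s.
At the end, for the whole second after the job is handed in: The lid is shut (joint under 0.02 rad, about 4 mm at the lip) and at rest, and mug, glue jar, screwdriver and form are within 20 mm of where they stood (value of joint lid below 0.02 rad and velocity of joint lid between -0.03 and 0.03 rad/s and distance of each of mug_mid, glue_mid, driver_grip, form from where it was at the start of the episode below 0.02 m); the robot touches nothing.
It fails at once if the lid bangs shut: it passes between 0.25 and 0.03 rad faster than 0.3 rad/s (54 mm/s at its lip) (value of joint lid between 0.03 and 0.25 rad and velocity of joint lid below -0.3 rad/s).
It fails at once if the lid is gripped or forced: more than 30 N between fingers and lid (contact force between the fingers and lid above 30 N).
It fails at once if the mug, glue jar, screwdriver or wooden form is moved by more than 20 mm or lifted (distance of any of mug_mid, glue_mid, driver_grip, form from where it was at the start of the episode above 0.02 m).
It also fails if it takes over 51 s, if anything falls off the work surface, if the arm or the gripper's body presses on something with over 40 N, if the wrist force passes 120 N, or if a joint passes its speed limit or range.

## Working session

There is one attempt and no reset: what is moved stays moved. The work goes in short steps, Python scripts to look and compute and a shell command to move; the robot and the scene stay as the last step left them, time stands still between calls to the robot, and variables do not carry over. Pictures are saved under pics/ and viewed, at most 10 in all, crops included, and the job is handed in when it is done.

```bash
mkdir -p pics; cat > h.py <<'E'
import numpy as np,cv2
from workcell import bot,viewer,finder
from scipy.spatial.transform import Rotation as Ro
def cam(n,save=None):
    c=viewer.camera(n)
    if save: cv2.imwrite('pics/'+save,c['pixels'][:,:,::-1])
    f=240/np.tan(np.radians(c['vfov']/2)); c['K']=np.array([[f,0,c['cx']],[0,f,c['cy']],[0,0,1]]);c['D']=np.array([c['k1'],0,0,0,0.])
    c['R']=np.array(c['R']);c['t']=np.array(c['t']);return c
def ray(c,p):
    u=cv2.undistortPoints(np.array([[p]],float),c['K'],c['D'])[0,0]
    return -c['R'].T@c['t'], c['R'].T@np.array([u[0],u[1],1.])
def at_z(c,p,z):
    o,d=ray(c,p);return o+d*(z-o[2])/d[2]
def tri(cs,ps):
    A=np.zeros((3,3));b=np.zeros(3)
    for c,p in zip(cs,ps):
        o,d=ray(c,p);d=d/np.linalg.norm(d);M=np.eye(3)-np.outer(d,d);A+=M;b+=M@o
    return np.linalg.solve(A,b)
def proj(c,X): return cv2.projectPoints(np.array(X,float).reshape(-1,3),cv2.Rodrigues(c['R'])[0],c['t'],c['K'],c['D'])[0][:,0]
E
python3 - <<'E'
from h import *
cs={n:cam(n,n+'0.png') for n in('side','top')}
print({k:np.round(v,3) for k,v in bot.get_obs().items()})
for n,c in cs.items(): print(n,np.round(-c['R'].T@c['t'],3),np.round(c['R'][2],2))
for th in('case','lid_hinge','lid_lip','mug_mid','glue_mid','driver_grip','form'):
    P={}
    for n in cs:
        m=finder.mark_of(n,th)
        if m: P[n]=m[0]['position'];print(th,n,np.round(m[0]['position']),round(m[0]['conf'],2))
    if len(P)==2: print('   tri',np.round(tri([cs[n] for n in P],list(P.values())),3))
E
```

```text
{'time': np.float64(0.1), 'q': array([7.4199e+01, 5.0080e+00, 1.0040e+01, 9.5099e+01, 1.0000e-03,
       9.0002e+01]), 'qd': array([-0.068, -0.077,  0.229,  0.013,  0.125, -0.074]), 'joint_efforts': array([ 1.0000e-03, -5.2156e+01,  4.6566e+01,  1.6000e-02,  0.0000e+00,
       -0.0000e+00]), 'ee_pos': array([0.15 , 0.529, 0.231]), 'tcp_rot': array([-1.79934e+02, -1.00000e-03,  1.64197e+02]), 'wrist_force': array([ 1.122,  0.408, -0.052]), 'torque': array([-0.032,  0.025, -0.035]), 'grasp_force': np.float64(0.0), 'opening': np.float64(0.085)}
side [ 0.405 -0.467  0.533] [ 0.32  0.75 -0.58]
top [0.528 0.108 1.275] [ 0.09  0.   -1.  ]
case top [314. 270.] 0.94
lid_hinge side [354. 231.] 0.69
lid_hinge top [282. 246.] 0.65
   tri [0.687 0.175 0.065]
lid_lip side [284. 119.] 0.71
lid_lip top [268. 232.] 0.83
   tri [0.641 0.208 0.277]
mug_mid top [210. 254.] 0.84
glue_mid side [386. 255.] 0.59
glue_mid top [339. 182.] 0.85
   tri [0.769 0.084 0.046]
driver_grip side [391. 365.] 0.93
driver_grip top [432. 235.] 0.67
   tri [ 0.663 -0.111  0.016]
form side [350. 234.] 0.58
```

View pics/side0.png

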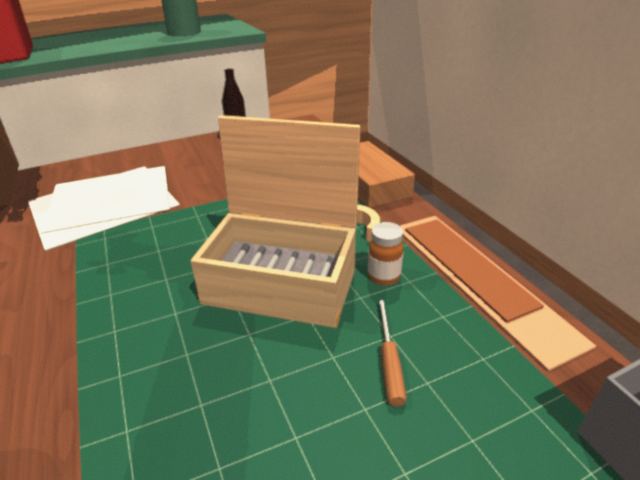

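View pics/top0.png

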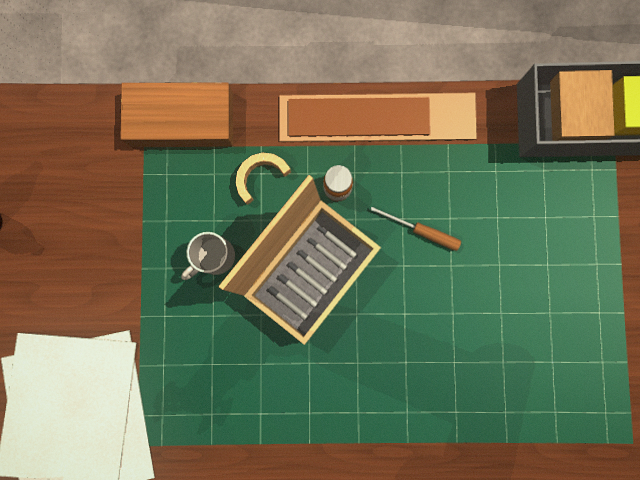

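The side view shows the lid open with its top edge from (221,118) to (359,126), and the case rim's front corners at (197,265) and (338,283). The top view shows the case front facing lower right, the mug at (210,254), the glue jar at (339,182) and the form at (262,178). Next I fit the case pose.

```bash
python3 - <<'E'
from h import *
from scipy.optimize import least_squares
cs={n:cam(n) for n in('side','top')}
def pts(p):
    x,y,w,a=p;R=Ro.from_euler('z',w).as_matrix();o=np.array([x,y,0])
    L=lambda q:o+R@np.array(q)
    h=lambda s,t,n:L([.075-t*np.cos(a)-n*-np.sin(a)*1, s, .095+t*np.sin(a)+n*np.cos(a)])
    return {'FL':L([-.075,.12,.095]),'FR':L([-.075,-.12,.095]),'TL':h(.12,.18,0),'TR':h(-.12,.18,0),'FRb':L([-.075,-.12,0]),'FLb':L([-.075,.12,0])}
obs=[('side','FL',(197,265)),('side','FR',(338,283)),('side','TL',(221,118)),('side','TR',(359,126)),('side','FRb',(334,319)),('side','FLb',(203,304)),
('top','FR',(380,247)),('top','FL',(305,344)),('top','TR',(313,178)),('top','TL',(224,290))]
def f(p):
    P=pts(p);return np.concatenate([proj(cs[c],P[k])[0]-np.array(u) for c,k,u in obs])
s=min((least_squares(f,[.65,.12,w,1.6],loss='soft_l1') for w in(.5,.9,1.2,1.57,2)),key=lambda s:s.cost)
print(s.x,s.cost,np.round(f(s.x).reshape(-1,2)))
x,y,w,a=s.x
print('axis',np.degrees(w))
for k,v in pts(s.x).items(): print(k,np.round(v,3))
print('hinge',x+.075*np.cos(w),y+.075*np.sin(w))
c=cs['top'];print('mug',at_z(c,(210,254),.05),'glue',at_z(c,(339,182),.1),'drv tip',at_z(c,(371,209),.01),at_z(c,(460,243),.02),'form',at_z(c,(262,180),.035))
E
```

```text
[0.58631554 0.13771914 0.89991041 1.63450977] 27.004246923496325 [[-6. -5.]
 [-1. -2.]
 [-4. -1.]
 [ 0. -0.]
 [ 3.  8.]
 [-2. -0.]
 [ 1. -2.]
 [ 0. -1.]
 [ 1. -1.]
 [-0.  0.]]
axis 51.56106829785808
FL [0.446 0.154 0.095]
FR [0.634 0.004 0.095]
TL [0.546 0.28  0.275]
TR [0.734 0.131 0.275]
FRb [0.634 0.004 0.   ]
FLb [0.446 0.154 0.   ]
hinge 0.6329415467576747 0.19646447933465352
mug [0.62356246 0.3471324  0.05      ] glue [0.75927065 0.08474146 0.1       ] drv tip [0.71850004 0.01604379 0.01      ] [ 0.6435715  -0.16666064  0.02      ] form [0.77786864 0.24343143 0.035     ]
```

```bash
cat > plan.py <<'E'
from h import *
C=np.array([.5863,.1377,0]);W=.8999
Rc=Ro.from_euler('z',W)
H=np.array([.075,0,.095])
def case(q): return C+Rc.apply(q)
sk=np.radians(24)
def tool(th,up=1,tip=(-.095,.088,.084)):
    z=np.array([np.sin(sk),-np.cos(sk),0]);x=np.array([0,0,1.])*up;R0=Ro.from_matrix(np.c_[x,np.cross(z,x),z])
    Ry=Ro.from_euler('y',th)
    return case(H+Ry.apply(np.array(tip)-H)),Rc*Ry*R0
def now():
    o=bot.get_obs();return np.array(o['ee_pos']),Ro.from_euler('xyz',o['tcp_rot'],degrees=True),o
def rel(p,R=None):
    p0,R0,o=now();s=R0.inv().apply(p-p0)*1000
    return np.round(s,1),(np.round((R0.inv()*R).as_rotvec(degrees=True),1) if R is not None else None)
E
python3 - <<'E'
from plan import *
P0=case([.075+.08,.19,.30]);print(P0,rel(P0))
for up in(1,-1): p,R=tool(.6,up);print(p,R.as_euler('xyz',degrees=True),rel(P0,R))
E
```

```text
[0.53384138 0.37722681 0.3       ] (array([-410.9,  -41.7,  -68.7]), None)
[0.47291072 0.13639095 0.18191053] [114.         -55.62253229  51.56047198] (array([-410.9,  -41.7,  -68.7]), array([-94.9, -29.5, 121.4]))
[0.47291072 0.13639095 0.18191053] [-114.           55.62253229 -128.43952802] (array([-410.9,  -41.7,  -68.7]), array([ 23., -74., -25.]))
```

```bash
python3 -m inch '[[[0,0,0,0,0,0,4]]]'; python3 -c "
from plan import *
print(now()[2]['q'],now()[2]['opening'])"
```

```text
time: 1.02
ee_pos: [0.1498, 0.5292, 0.2313]
tcp_rot: [180.0, -0.0, 160.1]
wrist_force: [-0.3, -0.1, 0.5]
opening: 0.0698
grasp_force: 0.0
[7.41969251e+01 4.97955807e+00 1.00811905e+01 9.50971494e+01
 6.99060674e-04 9.40742888e+01] 0.06983252502169197
```

```bash
python3 - <<'E'
from plan import *
P0=case([.075+.08,.19,.30]);p,R=tool(.6,-1);print(rel(P0,R), P0)
E
```

```text
(array([-412.9,  -12.4,  -68.7]), array([ 20.4, -75. , -28.4])) [0.53384138 0.37722681 0.3       ]
```

```bash
python3 -m inch '[[[0,-30,0,-20,0,0,0],[0,-55,-2,-20,0,0,0],[0,-58,-2,-15,0,0,0],[0,-58,-2,-14,0,0,0],[0,-58,-2,0,0,0,0],[0,-58,-2,0,0,0,0],[0,-55,-2,0,0,0,0],[0,-40,0,0,0,0,0]]]' && python3 -m inch '[[[0,0,0,0,2.2,-8.3,-3.1],[0,0,0,0,2.2,-8.3,-3.1],[0,0,0,0,2.2,-8.3,-3.1],[0,0,0,0,2.2,-8.3,-3.1],[0,0,0,0,2.2,-8.3,-3.1],[0,0,0,0,2.2,-8.3,-3.1],[0,0,0,0,2.2,-8.3,-3.1]]]'; python3 - <<'E'
from plan import *
P0=case([.075+.08,.19,.30]);p,R=tool(.6,-1);print(rel(P0,R), P0,now()[2]['q'])
cam('side','side1.png');cam('top','top1.png')
E
```

```text
time: 2.02
ee_pos: [0.5354, 0.377, 0.2999]
tcp_rot: [-180.0, -0.0, 160.1]
wrist_force: [0.8, 0.3, 0.3]
opening: -0.0
grasp_force: 0.0
time: 2.9
ee_pos: [0.533, 0.3787, 0.3007]
tcp_rot: [-142.0, 50.6, -157.3]
wrist_force: [0.2, 1.1, -0.8]
opening: 0.0
grasp_force: 0.0
(array([ 0.4, -1. ,  1.5]), array([  4.7, -16.6,  -6.7])) [0.53384138 0.37722681 0.3       ] [ 57.19893967   0.13489816  -3.71966439  69.10729852 -58.44186272
  43.3846185 ]
```

View pics/side1.png

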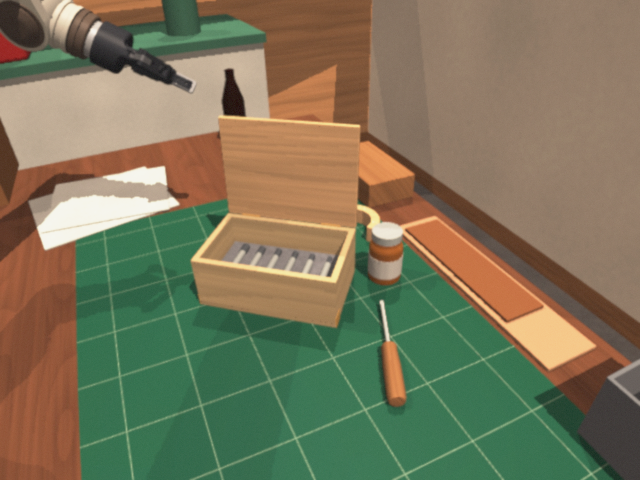

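```bash
python3 -m inch '[[[0,0,0,0,2.4,-8.3,-3.3],[0,0,0,0,2.3,-8.3,-3.3]]]'; python3 - <<'E'
from plan import *
p,R=tool(.6,-1);p0,R0,o=now();print(rel(p0,R),o['q'],Rc.inv().apply(p0-C))
f=lambda q:R0.inv().apply(Rc.apply(q))*1000
print('cur->A',rel(case([.145,.16,.24]))[0]);print('v-10mm',f([0,-.01,0]),'u-10mm',f([-.01,0,0]),'z-10',f([0,0,-.01]))
E
```

```text
time: 3.25
ee_pos: [0.5358, 0.3816, 0.3009]
tcp_rot: [-118.9, 55.6, -133.0]
wrist_force: [0.8, 1.2, 0.6]
opening: 0.0001
grasp_force: 0.0
(array([0., 0., 0.]), array([ 1.1, -2.3, -1.1])) [ 59.53491988  -7.44967426 -20.41555596  41.01094783 -70.30256538
  21.36896117] [0.15962903 0.19120989 0.30093172]
cur->A [57.1  5.8 40.1]
v-10mm [-0.45125155 -4.23265029  9.04881448] u-10mm [ 5.63131364 -7.58950003 -3.26921947] z-10 [8.25134405 4.94814721 2.72601549]
```

```bash
python3 -m inch '[[[0,19,2,13,0,0,0],[0,19,2,13,0,0,0],[0,19,2,13,0,0,0],[0,-1,-11,22,0,0,0],[0,-1,-11,23,0,0,0],[0,-1,-10,22,0,0,0],[0,0,0,0,0,0,0]]]'; python3 - <<'E'
from plan import *
p,R=tool(.6,-1);p0,R0,o=now();print(rel(p0,R),o['q'],Rc.inv().apply(p0-C))
f=lambda q:R0.inv().apply(Rc.apply(q))*1000
print('v-10mm',f([0,-.01,0]),'u-10mm',f([-.01,0,0]),'z-10',f([0,0,-.01]))
cam('top','top2.png')
E
```

```text
time: 4.12
ee_pos: [0.6089, 0.3032, 0.2407]
tcp_rot: [-119.1, 55.7, -133.4]
wrist_force: [-0.4, 0.4, 0.6]
opening: -0.0001
grasp_force: 0.0
(array([0., 0., 0.]), array([ 1. , -2.5, -1.3])) [ 48.22398567 -11.6318924  -34.42320111  13.22931479 -62.18924593
   1.92436988] [0.14373751 0.08519589 0.24072884]
v-10mm [-0.48448899 -4.22738198  9.04955866] u-10mm [ 5.6185465  -7.60619886 -3.25233364] z-10 [8.25815994 4.92696463 2.74368619]
```

View pics/top2.png

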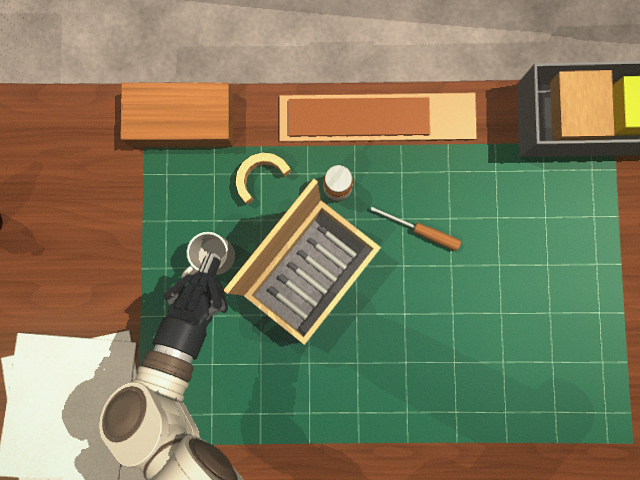

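The top view shows the gripper behind the lid, with the fingertip at (215,255). The lid's top edge has shifted about 6 px to (228,292)–(316,181), so contact seems to have begun. I back off a little along the finger and push.

```bash
cat > ang.py <<'E'
from plan import *
from scipy.optimize import minimize_scalar
def lid_angle(n='top',prev=None):
    c=cam(n,prev)
    o=finder.outline_of(n,'lid')
    if not o: return None
    m=o[0]['pixels'].astype(np.uint8)
    def poly(th):
        Ry=Ro.from_euler('y',th);b=[]
        for z in(0,.01):
            for x,y in((-.18,.12),(-.18,-.12),(0,-.12),(0,.12)): b.append(case(H+Ry.apply([x,y,z])))
        q=np.zeros_like(m);cv2.fillConvexPoly(q,cv2.convexHull(np.round(proj(c,b)).astype(np.int32)),1);return q
    ths=np.arange(-.05,1.76,.01)
    s=[(poly(t)&m).sum()/((poly(t)|m).sum()) for t in ths];i=int(np.argmax(s));return round(ths[i],2),round(s[i],2),round(o[0]['conf'],2)
if __name__=='__main__':
    print('top',lid_angle('top'),'side',lid_angle('side'))
    p0,R0,o=now();print('case pos',np.round(Rc.inv().apply(p0-C),3),'F',np.round(o['wrist_force'],1),o['time'])
E
python3 ang.py; python3 -m inch '[[[0,0,0,-12,0,0,0],[0,6,-8,-3,0,0,0],[0,6,-8,-3,0,0,0],[0,0,0,0,0,0,0]]]';python3 ang.py
```

```text
top (np.float64(1.58), np.float64(0.96), 0.6) side (np.float64(1.75), np.float64(0.0), 0.68)
case pos [0.143 0.087 0.24 ] F [-0.2  0.4 -1.1] 4.375
time: 4.88
ee_pos: [0.5836, 0.2898, 0.2421]
tcp_rot: [-118.9, 55.5, -133.1]
wrist_force: [0.0, 0.1, -0.7]
opening: 0.0001
grasp_force: 0.0
top (np.float64(1.58), np.float64(0.93), 0.64) side (np.float64(1.57), np.float64(0.96), 0.85)
case pos [0.118 0.097 0.242] F [0.1 0.1 0. ] 5.075
```

```bash
python3 -m inch '[[[0,6,-8,-3,0,0,0],[0,6,-8,-3,0,0,0],[0,0,0,0,0,0,0]]]';python3 ang.py
```

```text
time: 5.45
ee_pos: [0.5711, 0.2729, 0.2418]
tcp_rot: [-118.8, 55.5, -133.1]
wrist_force: [0.6, -0.1, 0.2]
opening: -0.0001
grasp_force: 0.0
top (np.float64(1.47), np.float64(0.9), 0.59) side (np.float64(1.43), np.float64(0.95), 0.94)
case pos [0.097 0.096 0.242] F [0.6 0.2 0.5] 5.65
```

```bash
python3 -m inch '[[[0,6,-8,-3,0,0,0],[0,6,-8,-3,0,0,0],[0,6,-8,-3,0,0,0],[0,-3,4,2,0,0,0]]]';python3 ang.py; python3 - <<'E'
from plan import *
for th in(.6,.7):
  p,R=tool(th,-1,(-.095,.097,.084));s,r=rel(p,R);print(th,s,r,np.round(Rc.inv().apply(p-C),3))
E
```

```text
time: 6.15
ee_pos: [0.5562, 0.2517, 0.2417]
tcp_rot: [-118.8, 55.6, -133.1]
wrist_force: [0.7, 0.8, 1.1]
opening: -0.0001
grasp_force: 0.0
top (np.float64(1.27), np.float64(0.91), 0.71) side (np.float64(1.25), np.float64(0.95), 0.94)
case pos [0.072 0.095 0.241] F [ 0.   0.1 -0.6] 6.35
0.6 [129.9 -78.1 -32.6] [ 1.  -2.4 -1.1] [-0.072  0.097  0.182]
0.7 [112.9 -78.  -33.4] [ 1.1 -0.  -6.3] [-0.062  0.097  0.196]
```

```bash
python3 -m inch '[[[0,0,0,-45,0,0,0],[0,0,0,-50,0,0,0],[0,43,-26,0,0,0,0],[0,44,-26,0,0,0,0],[0,43,-26,0,0,0,0],[0,0,0,0,1,-2.4,-1.1]]]';python3 ang.py; python3 - <<'E'
from plan import *
for th in(.6,.7):
  p,R=tool(th,-1,(-.095,.097,.084));s,r=rel(p,R);print(th,s,r,now()[2]['q'])
E
```

```text
time: 7.1
ee_pos: [0.4072, 0.1641, 0.1942]
tcp_rot: [-113.9, 55.0, -128.7]
wrist_force: [-0.4, 0.1, 0.5]
opening: 0.0002
grasp_force: 0.0
top (np.float64(1.24), np.float64(0.95), 0.58) side (np.float64(1.21), np.float64(0.97), 0.71)
case pos [-0.089  0.157  0.199] F [0.8 0.9 0.9] 7.3
0.6 [ 4.  -2.7 64.8] [-0.2 -0.3 -0.1] [ 60.29772355 -48.49276963 -59.2616874   40.16461492 -72.63043178
  17.61172819]
0.7 [-13.   -2.9  64.7] [-0.2  2.1 -5.3] [ 60.29772355 -48.49276963 -59.2616874   40.16461492 -72.63043178
  17.61172819]
```

```bash
python3 -m inch '[[[0,2,-1,32,0,0,0],[0,2,-2,33,0,0,0]]]';python3 ang.py; python3 - <<'E'
from plan import *
for th in(.6,0):
  p,R=tool(th,-1,(-.095,.097,.084));s,r=rel(p,R);print(th,p,s,r,now()[2]['q'])
E
```

```text
time: 7.55
ee_pos: [0.4683, 0.1486, 0.1822]
tcp_rot: [-114.2, 55.5, -129.3]
wrist_force: [0.5, 0.3, -0.9]
opening: 0.0001
grasp_force: 0.0
top (np.float64(1.21), np.float64(0.94), 0.62) side (np.float64(1.18), np.float64(0.95), 0.61)
case pos [-0.067  0.099  0.181] F [ 0.6 -0.5 -0.9] 7.75
0.6 [0.46586134 0.14198614 0.18191053] [ 2.  -5.1  0.1] [-0.6 -0.6 -0.1] [ 49.19765677 -48.43301131 -64.91479724  16.53922948 -64.63676799
  -1.69807914]
0 [0.45126293 0.12359361 0.084     ] [96.  27.7 15.4] [ -0.8 -14.4  31.4] [ 49.19765677 -48.43301131 -64.91479724  16.53922948 -64.63676799
  -1.69807914]
```

J2 and J3 are close to their limits here, so I fit an arm model from the poses so far to check that the way down is reachable.

```bash
cat > kin.py <<'E'
from plan import *
from scipy.optimize import least_squares
def fk(q,k):
    h,a,L1,bx,bz,d45,L3,d5=k;r=np.radians(q)
    R1=Ro.from_euler('z',r[0]);Ry=lambda t:Ro.from_euler('y',t)
    p=np.array([a,0,h])+Ry(r[1]).apply([0,0,L1])
    A=Ry(r[1]-r[2]);p=p+A.apply([bx,0,bz]);B=Ry(r[1]-r[2]+r[3]);p=p+B.apply([d45,0,d5])
    D=B*Ro.from_euler('z',r[4]);p=p+D.apply([L3,0,0]);z=D.apply([1,0,0])
    # tool frame at q6=0: x=-up
    T=R1*D*Ro.from_matrix(np.array([[0,0,1],[0,1,0],[-1,0,0.]]))*Ro.from_euler('z',r[5])
    return R1.apply(p),T
p,o=None,None
data=[([74.199,5.008,10.04,95.099,0,90],[.15,.529,.231],[-179.93,0,164.2]),
([57.199,.135,-3.72,69.107,-58.44,43.385],[.533,.3787,.3007],None),
([48.224,-11.632,-34.423,13.229,-62.189,1.924],[.6089,.3032,.2407],[-119.1,55.7,-133.4]),
([59.535,-7.45,-20.4156,41.011,-70.303,21.369],[.5358,.3816,.3009],[-118.9,55.6,-133]),
([60.298,-48.493,-59.262,40.1646,-72.630,17.6117],None,None)]
pc,Rcur,o=now()
data.append((list(o['q']),list(pc),list(o['tcp_rot'])))
E
python3 - <<'E'
from kin import *
for q,p,e in data:
    if e:
        T=fk(q,[0]*8)[1];print(np.round(T.as_euler('xyz',degrees=True),1),np.round(e,1))
D=[(q,p) for q,p,e in data if p]
f=lambda k:np.concatenate([fk(q,k)[0]-p for q,p in D])
for fix in (0,1):
    g=(lambda k:np.r_[f(k),.02*(k-np.array([.3,0,.4,.35,0,0,.25,0]))]) if fix==0 else (lambda k:np.r_[f(k),.001*(k-np.array([.3,0,.4,.35,0,0,.25,0]))])
    s=least_squares(g,[.3,0,.4,.35,0,0,.25,0]);print(np.round(s.x,4),np.round(f(s.x)*1000,1))
np.save('k.npy',s.x)
E
```

```text
[-179.9    0.   164.2] [-179.9    0.   164.2]
[-119.1   55.7 -133.4] [-119.1   55.7 -133.4]
[-118.9   55.6 -133. ] [-118.9   55.6 -133. ]
[-114.3   55.4 -129.5] [-114.3   55.4 -129.5]
[ 0.1683  0.0059  0.4206  0.5157  0.0295  0.1459  0.285  -0.0032] [-0.2  0.3  0.  -0.1 -0.2 -0.1 -0.1 -0.1  0.4 -0.1 -0.2 -0.   0.2  0.2
 -0.3]
[ 1.627e-01 -1.300e-03  4.205e-01  5.202e-01  3.430e-02  1.453e-01
  2.850e-01 -3.000e-04] [-0.3  0.1 -0.   0.   0.   0.  -0.  -0.   0.  -0.   0.  -0.   0.  -0.
 -0. ]
```

```bash
cat > ik.py <<'E'
from kin import *
k=np.load('k.npy');lo=np.array([-179.16,-48.56,-65.8,-126.05,-82.76,-180]);hi=np.array([179.16,103.87,70.77,130.52,87.17,180])
def ik(p,R,q0):
    f=lambda q:np.r_[(fk(q,k)[0]-p)*1000,(R.inv()*fk(q,k)[1]).as_rotvec(degrees=True)]
    s=least_squares(f,np.clip(q0,lo+.1,hi-.1),bounds=(lo,hi),x_scale=10.);return s.x,np.abs(s.fun).max()
def margin(q): return np.min(np.r_[q-lo,hi-q])
E
python3 - <<'E'
from ik import *
q0=now()[2]['q']
def tl(th,sk,tilt,roll,tip):
    z=np.array([np.sin(sk)*np.cos(tilt),-np.cos(sk)*np.cos(tilt),-np.sin(tilt)]);x=np.array([0,0,-1.]);x-=z*(x@z);x/=np.linalg.norm(x)
    R0=Ro.from_matrix(np.c_[x,np.cross(z,x),z]);Ry=Ro.from_euler('y',th)
    return case(H+Ry.apply(np.array(tip)-H)),Rc*Ry*R0
for sk in(24,40,60,75,90):
  for tilt in(0,15,30):
    for v in ((.097,.0,-.06) if sk>24 else (.097,)):
      out=[]
      q=q0
      for th in(.8,.6,.3,0):
        p,R=tl(th,np.radians(sk),np.radians(tilt),0,(-.095,v,.084));q,e=ik(p,R,q);out.append((round(e,1),round(margin(q),1)))
      print(sk,tilt,v,out,np.round(q))
E
```

```text
24 0 0.097 [(np.float64(0.0), np.float64(6.7)), (np.float64(1.2), np.float64(0.0)), (np.float64(8.9), np.float64(0.0)), (np.float64(14.8), np.float64(0.0))] [ 52. -26. -66.   8. -78.  45.]
24 15 0.097 [(np.float64(0.0), np.float64(21.7)), (np.float64(0.0), np.float64(14.9)), (np.float64(0.1), np.float64(0.0)), (np.float64(7.8), np.float64(0.0))] [ 48. -41. -66.  23. -62.  42.]
24 30 0.097 [(np.float64(0.0), np.float64(29.7)), (np.float64(0.0), np.float64(29.1)), (np.float64(0.0), np.float64(11.9)), (np.float64(1.9), np.float64(0.0))] [ 42. -49. -64.  33. -47.  39.]
40 0 0.097 [(np.float64(2.8), np.float64(0.0)), (np.float64(9.7), np.float64(0.0)), (np.float64(16.9), np.float64(0.0)), (np.float64(25.4), np.float64(0.0))] [ 50. -37. -66.  19. -67.  42.]
40 0 0.0 [(np.float64(0.0), np.float64(0.8)), (np.float64(8.6), np.float64(0.0)), (np.float64(15.9), np.float64(0.0)), (np.float64(27.9), np.float64(0.0))] [ 26. -44. -66.  13. -38.  19.]
40 0 -0.06 [(np.float64(0.0), np.float64(7.1)), (np.float64(0.0), np.float64(0.0)), (np.float64(14.1), np.float64(0.0)), (np.float64(29.5), np.float64
[... 5637 characters left out ...]
np.float64(36.8)), (np.float64(0.0), np.float64(30.5)), (np.float64(0.0), np.float64(16.4))] [-25.  -9. -49.   9.  70. -48.]
90 30 0.097 [(np.float64(0.0), np.float64(35.1)), (np.float64(0.0), np.float64(24.2)), (np.float64(0.0), np.float64(11.8)), (np.float64(0.0), np.float64(5.2))] [-13. -43. -61.  35.  52. -47.]
90 30 0.0 [(np.float64(0.0), np.float64(44.5)), (np.float64(0.0), np.float64(35.6)), (np.float64(0.0), np.float64(27.4)), (np.float64(0.0), np.float64(17.6))] [-19. -22. -48.  34.  55. -55.]
90 30 -0.06 [(np.float64(0.0), np.float64(48.2)), (np.float64(0.0), np.float64(42.9)), (np.float64(0.0), np.float64(36.3)), (np.float64(0.0), np.float64(25.8))] [-22. -12. -40.  35.  56. -59.]
```

```bash
cat > tl.py <<'E'
from ik import *
def tl(th,sk,tilt,tip):
    sk,tilt=np.radians([sk,tilt])
    z=np.array([np.sin(sk)*np.cos(tilt),-np.cos(sk)*np.cos(tilt),-np.sin(tilt)]);x=np.array([0,0,-1.]);x-=z*(x@z);x/=np.linalg.norm(x)
    R0=Ro.from_matrix(np.c_[x,np.cross(z,x),z]);Ry=Ro.from_euler('y',th)
    return case(H+Ry.apply(np.array(tip)-H)),Rc*Ry*R0
def contact_tip(sk,tilt,d,u=-.094):
    # finger axis: top face (11 mm off axis) meets lid end underside edge (v=.12,z=.095) d behind the tip
    sk,tilt=np.radians([sk,tilt]);z=np.array([np.sin(sk)*np.cos(tilt),-np.cos(sk)*np.cos(tilt),-np.sin(tilt)]);x=np.array([0,0,-1.]);x-=z*(x@z);x/=np.linalg.norm(x)
    t=np.array([0,.12,.095])+x*.011+z*d;t[0]=u+z[0]*d/2;return t
E
python3 - <<'E'
from tl import *
q0=now()[2]['q'];p0,R0,_=now()
for sk in(0,12,24):
  for tilt in(30,40,50):
      tip=contact_tip(sk,tilt,.025);out=[];q=q0
      for th in(.8,.6,.3,0):
        p,R=tl(th,sk,tilt,tip);q,e=ik(p,R,q);out.append((round(e,1),round(margin(q),1)))
        if th==.6: r=rel(p,R)
      print(sk,tilt,np.round(tip,3),out,np.round(q),r)
E
```

```text
0 30 [-0.094  0.104  0.073] [(np.float64(0.0), np.float64(19.5)), (np.float64(0.0), np.float64(21.3)), (np.float64(0.0), np.float64(22.0)), (np.float64(0.0), np.float64(22.9))] [ 48. -16. -43.  57. -60.  83.] (array([13.1, -1.5, -5.6]), array([22.8, 28.9,  6.2]))
0 40 [-0.094  0.108  0.071] [(np.float64(0.0), np.float64(16.8)), (np.float64(0.0), np.float64(29.9)), (np.float64(0.0), np.float64(31.3)), (np.float64(0.0), np.float64(25.2))] [ 44. -18. -41.  59. -49.  79.] (array([15.6,  0.2, -9.3]), array([22.4, 38.8,  8.2]))
0 50 [-0.094  0.112  0.069] [(np.float64(0.0), np.float64(14.0)), (np.float64(0.0), np.float64(27.5)), (np.float64(0.0), np.float64(40.5)), (np.float64(0.0), np.float64(28.1))] [ 40. -20. -38.  62. -39.  75.] (array([ 17.4,   1.9, -13.4]), array([21.9, 48.6, 10.2]))
12 30 [-0.092  0.104  0.073] [(np.float64(0.0), np.float64(23.5)), (np.float64(0.0), np.float64(24.1)), (np.float64(0.0), np.float64(25.3)), (np.float64(0.0), np.float64(10.3))] [ 47. -32. -55.  40. -56.  59.] (array([13.1,  0.7, -5.1]), array([11.1, 29.3,  3. ]))
12 40 [-0.092  0.108  0.071] [(np.float6
[... 587 characters left out ...]
4(29.4)), (np.float64(0.0), np.float64(13.0)), (np.float64(0.7), np.float64(0.0))] [ 43. -49. -65.  31. -47.  39.] (array([13.1,  3.1, -5.2]), array([-0.6, 29.4, -0.2]))
24 40 [-0.09   0.109  0.071] [(np.float64(0.0), np.float64(36.2)), (np.float64(0.0), np.float64(37.0)), (np.float64(0.0), np.float64(19.7)), (np.float64(0.0), np.float64(3.9))] [ 39. -45. -58.  41. -38.  41.] (array([15.6,  4.1, -8.7]), array([-0.5, 39.4, -0.3]))
24 50 [-0.091  0.113  0.069] [(np.float64(0.0), np.float64(29.2)), (np.float64(0.0), np.float64(42.7)), (np.float64(0.0), np.float64(26.3)), (np.float64(0.0), np.float64(9.8))] [ 35. -39. -51.  49. -29.  41.] (array([ 17.4,   5.2, -12.7]), array([-0.5, 49.4, -0.3]))
```

```bash
python3 - <<'E'
from tl import *
tip=contact_tip(0,30,.03,-.098);p,R=tl(.6,0,30,tip);print(tip,p,rel(p,R))
E
python3 -m inch '[[[0,4,0,-3,5.7,7.2,1.5],[0,3,0,-2,5.7,7.2,1.5],[0,3,0,0,5.7,7.2,1.6],[0,2,0,0,5.7,7.2,1.6]]]'
cat >> tl.py <<'E'
TIP=contact_tip(0,30,.03,-.098)
E
python3 - <<'E'
from tl import *
import ang
print(ang.lid_angle('top'),ang.lid_angle('side'))
p,R=tl(.6,0,30,TIP);print(p,rel(p,R),now()[2]['q'],now()[2]['wrist_force'],now()[2]['time'])
E
```

```text
[-0.098       0.09951924  0.07047372] [0.45760065 0.13563076 0.17244074] (array([15.6, -6.9, -3.2]), array([22.8, 28.9,  6.2]))
time: 8.25
ee_pos: [0.4611, 0.1474, 0.1679]
tcp_rot: [-126.2, 48.8, -161.1]
wrist_force: [0.5, 0.4, -0.8]
opening: -0.0
grasp_force: 0.0
(np.float64(1.17), np.float64(0.95), 0.67) (np.float64(1.13), np.float64(0.96), 0.87)
[0.45760065 0.13563076 0.17244074] (array([  0.3, -14.1,   1.8]), array([9.7, 9.1, 3. ])) [ 50.46152349  -8.55168353 -29.90280444  74.51788529 -66.98862193
  60.87735694] [ 1.38757674 -0.04105294  0.66311975] 8.45
```

```bash
python3 -m inch '[[[0,0,-6,2,0,0,0],[0,0,0,0,0,0,0]]]'
python3 - <<'E'
from tl import *
import ang
print(ang.lid_angle('top'),ang.lid_angle('side'))
p,R=tl(.6,0,30,TIP);print(p,rel(p,R),now()[2]['q'],now()[2]['wrist_force'],now()[2]['time'])
cam('side','side3.png')
E
```

```text
time: 8.7
ee_pos: [0.4599, 0.1395, 0.1699]
tcp_rot: [-126.3, 48.9, -161.0]
wrist_force: [-1.3, 0.5, -0.4]
opening: -0.0005
grasp_force: 0.0
(np.float64(1.13), np.float64(0.94), 0.61) (np.float64(1.08), np.float64(0.94), 0.84)
[0.45760065 0.13563076 0.17244074] (array([ 0.1, -6. , -0.4]), array([9.7, 9. , 2.7])) [ 49.95524027 -10.009421   -30.72707297  74.17184269 -66.98420602
  60.08038458] [ 0.0691376  -0.76124847 -0.19633173] 8.9
```

View pics/side3.png

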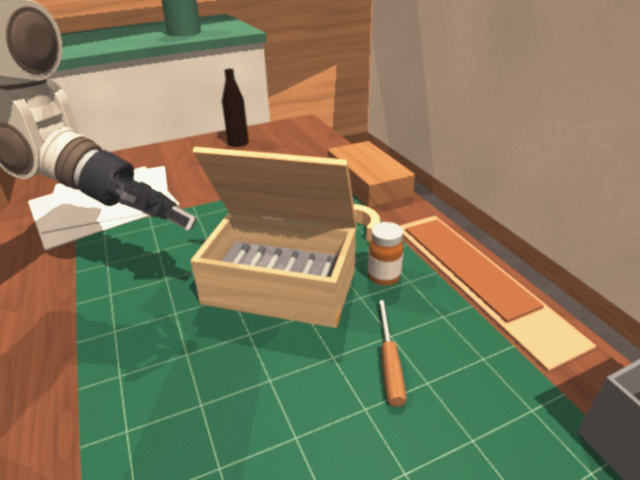

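```bash
python3 -m inch '[[[0,0,-3,0,5.5,5,1.5],[0,0,-2,0,5,5,1.5]]]'
python3 - <<'E'
from tl import *
import ang
p,R=tl(.6,0,30,TIP);p0,_,o=now();print(rel(p,R),o['q'],o['wrist_force'],o['time'])
ims=[]
for n in('side','top'):
    c=cam(n);im=c['pixels'][:,:,::-1].copy()
    def seg(a,b,col): 
        P=proj(c,[a,b])*4;cv2.line(im4,tuple(map(int,P[0])),tuple(map(int,P[1])),col,1)
    im4=cv2.resize(im,None,fx=4,fy=4,interpolation=cv2.INTER_CUBIC)
    k=[case([x,y,.095]) for x,y in((-.075,.12),(-.075,-.12),(.075,-.12),(.075,.12))]
    kb=[case([x,y,0]) for x,y in((-.075,.12),(-.075,-.12),(.075,-.12),(.075,.12))]
    for i in range(4): seg(k[i],k[(i+1)%4],(0,0,255));seg(k[i],kb[i],(0,0,255))
    seg(kb[0],kb[1],(0,0,255))
    Ry=Ro.from_euler('y',.6);l=[case(H+Ry.apply([x,y,0])) for x,y in((0,.12),(-.18,.12),(-.18,-.12),(0,-.12))]
    for i in range(3): seg(l[i],l[i+1],(255,0,0))
    P=proj(c,p0)[0]*4;cv2.circle(im4,tuple(map(int,P)),8,(0,255,255),1)
    ctr=proj(c,case([0,0,.1]))[0]*4;ctr=ctr.astype(int)-[100,60]
    ims.append(cv2.resize(im4[max(0,ctr[1]-400):ctr[1]+400,max(0,ctr[0]-300):ctr[0]+450],(400,427)))
    m=finder.outline_of(n,'lid')
h=min(i.shape[0] for i in ims);cv2.imwrite('pics/ov.png',np.hstack([i[:h] for i in ims]))
E
```

```text
time: 9.2
ee_pos: [0.458, 0.1364, 0.1719]
tcp_rot: [-126.2, 45.2, -175.6]
wrist_force: [-0.5, 1.5, 0.0]
opening: 0.0004
grasp_force: 0.0
(array([-0.1, -1. ,  0.2]), array([-1. , -1.1, -0.3])) [ 47.98913157   8.25916562 -13.85603728  99.11454977 -60.88961024
  86.09995928] [-0.50433348  1.48551908  0.04950677] 9.2
```

View pics/ov.png

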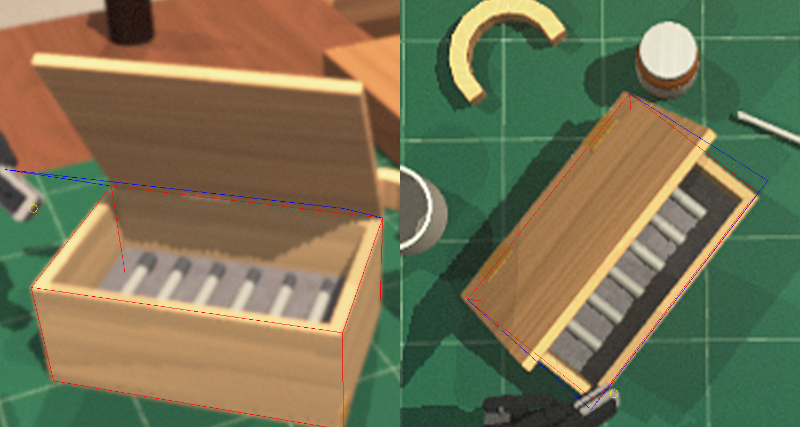

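The overlay matches the case in both views, and the fingertip lies under the left end of the predicted lid line. Now I wait for the lid.

```bash
python3 -m inch '[[[0,0,-1,0,-1,-1,0],[0,0,0,0,0,0,0],[0,0,0,0,0,0,0],[0,0,0,0,0,0,0],[0,0,0,0,0,0,0],[0,0,0,0,0,0,0],[0,0,0,0,0,0,0]]]'; python3 ang.py;python3 -m inch '[[[0,0,0,0,0,0,0],[0,0,0,0,0,0,0],[0,0,0,0,0,0,0],[0,0,0,0,0,0,0],[0,0,0,0,0,0,0],[0,0,0,0,0,0,0],[0,0,0,0,0,0,0]]]'; python3 ang.py
```

```text
time: 10.28
ee_pos: [0.4579, 0.1359, 0.1715]
tcp_rot: [-126.4, 45.8, -174.2]
wrist_force: [-0.2, 0.4, -0.7]
opening: 0.0002
grasp_force: 0.0
top (np.float64(0.86), np.float64(0.97), 0.82) side (np.float64(0.82), np.float64(0.94), 0.81)
case pos [-0.081  0.1    0.172] F [-0.3  0.2 -0.4] 10.475
time: 11.35
ee_pos: [0.4577, 0.1358, 0.1715]
tcp_rot: [-126.4, 45.8, -174.2]
wrist_force: [-0.0, -1.5, -1.0]
opening: 0.0002
grasp_force: 0.5
top (np.float64(0.61), np.float64(0.96), 0.79) side (np.float64(0.59), np.float64(0.79), 0.88)
case pos [-0.081  0.1    0.172] F [-0.7 -1.1 -0.5] 11.55
```

```bash
python3 -m inch '[[[0,0,0,0,0,0,0],[0,0,0,0,0,0,0],[0,0,0,0,0,0,0],[0,0,0,0,0,0,0]]]'; python3 - <<'E'
from tl import *
import ang
print(ang.lid_angle('top','top5.png'),ang.lid_angle('side','side5.png'))
p0,R0,o=now();print(o['wrist_force'])
d=-.02;G=Rc*Ro.from_euler('y',d)*Rc.inv();h=case(H)
p1=h+G.apply(p0-h);print('per .02 rad',R0.inv().apply(p1-p0)*1000,(R0.inv()*G*R0).as_rotvec(degrees=True))
p,R=tl(.6,0,30,TIP);print(rel(p,R))
E
```

```text
time: 12.05
ee_pos: [0.4578, 0.1359, 0.1716]
tcp_rot: [-126.4, 45.8, -174.2]
wrist_force: [-0.4, -0.5, -2.4]
opening: 0.0001
grasp_force: 0.8
(np.float64(0.59), np.float64(0.96), 0.87) (np.float64(0.59), np.float64(0.73), 0.91)
[-1.5256683  -0.32081673 -1.29728127]
per .02 rad [2.98175963 0.52100138 1.71988966] [-5.72538091e-01 -9.66207536e-05  9.92634205e-01]
(array([-0.4, -0.7, -0.3]), array([ 0.1,  0. , -0.2]))
```

View pics/side5.png

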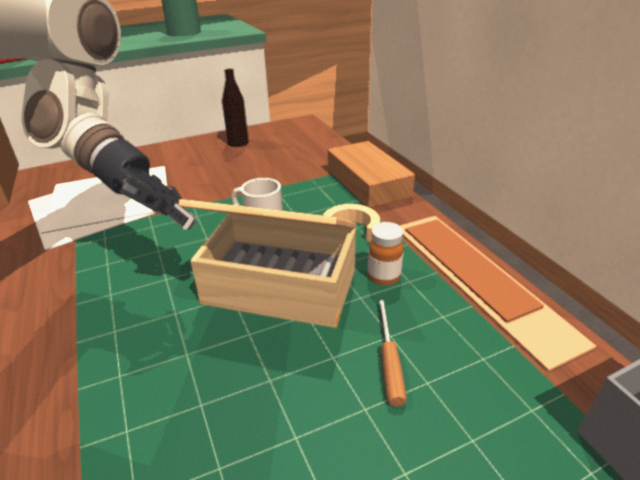

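The lid rests on the finger, stopped at 0.59 rad, with its lip end on the finger near (185,205). Next I lower it at about 0.16 rad/s along the hinge arc.

```bash
python3 -m inch '[[[0,1.5,0.3,0.9,-0.29,0,0.5],[0,3,0.5,1.7,-0.57,0,1],[0,3,0.5,1.7,-0.57,0,1],[0,3,0.5,1.7,-0.57,0,1],[0,3,0.5,1.7,-0.57,0,1],[0,3,0.5,1.7,-0.57,0,1],[0,3,0.5,1.7,-0.57,0,1],[0,3,0.5,1.7,-0.57,0,1]]]'; python3 -m inch '[[[0,3,0.5,1.7,-0.57,0,1],[0,3,0.5,1.7,-0.57,0,1],[0,3,0.5,1.7,-0.57,0,1],[0,3,0.5,1.7,-0.57,0,1],[0,3,0.5,1.7,-0.57,0,1],[0,3,0.5,1.7,-0.57,0,1],[0,1.5,0.3,0.9,-0.29,0,0.5]]]';cat > chk.py <<'E'
from tl import *
import ang
print(ang.lid_angle('top'),ang.lid_angle('side'))
o=now()[2];print(o['wrist_force'],o['q'])
for t in np.arange(.4,-.06,-.02):
    p,R=tl(t,0,30,TIP);s,r=rel(p,R)
    if np.linalg.norm(s)<4: print(round(t,2),s,r)
E
python3 chk.py
```

```text
time: 13.25
ee_pos: [0.4516, 0.1282, 0.1472]
tcp_rot: [-136.4, 51.5, 178.2]
wrist_force: [-1.5, 1.2, -0.6]
opening: 0.0001
grasp_force: 0.4
time: 14.12
ee_pos: [0.448, 0.124, 0.1252]
tcp_rot: [-147.0, 55.5, 169.7]
wrist_force: [0.5, -0.1, -0.8]
opening: -0.0
grasp_force: 0.6
(np.float64(0.33), np.float64(0.96), 0.94) (np.float64(0.32), np.float64(0.93), 0.57)
[-0.40831744  0.2372204  -2.13783744] [ 47.89095575  -5.25643337 -29.07328323  78.07822775 -60.97321515
  82.93288592]
0.32 [-0.7 -0.5 -0.1] [ 0.1  0.  -0.3]
0.3 [ 2.3 -0.   1.6] [-0.5  0.   0.7]
```

```bash
python3 -m inch '[[[0,1.5,0.3,0.9,-0.29,0,0.5],[0,3,0.5,1.7,-0.57,0,1],[0,3,0.5,1.7,-0.57,0,1],[0,3,0.5,1.7,-0.57,0,1],[0,3,0.5,1.7,-0.57,0,1],[0,3,0.5,1.7,-0.57,0,1],[0,3,0.5,1.7,-0.57,0,1],[0,2,0.4,1.1,-0.38,0,0.66]]]'; python3 -m inch '[[[0,2,0.4,1.1,-0.38,0,0.66],[0,2,0.4,1.1,-0.38,0,0.66],[0,2,0.4,1.1,-0.38,0,0.66],[0,2,0.4,1.1,-0.38,0,0.66],[0,2,0.4,1.1,-0.38,0,0.66],[0,2,0.4,1.1,-0.38,0,0.66],[0,1.5,0.3,0.9,-0.29,0,0.5]]]';python3 chk.py
```

```text
time: 15.32
ee_pos: [0.4463, 0.1221, 0.1003]
tcp_rot: [-161.0, 58.7, 157.8]
wrist_force: [0.6, 0.1, -1.1]
opening: -0.0001
grasp_force: 0.5
time: 16.2
ee_pos: [0.4466, 0.1228, 0.0847]
tcp_rot: [-170.8, 59.7, 149.4]
wrist_force: [-1.1, 0.3, -0.9]
opening: -0.0001
grasp_force: 0.6
(np.float64(0.17), np.float64(0.97), 0.71) (np.float64(0.09), np.float64(0.96), 0.91)
[-0.59011698 -1.63699573 -2.01556487] [ 47.63209338 -13.71769017 -39.98824886  61.71636131 -60.1365975
  82.31699274]
0.1 [-2.9 -1.2 -0.9] [ 0.5  0.  -1. ]
0.08 [ 0.1 -0.8  0.9] [-0.1  0.   0. ]
```

```bash
python3 -m inch '[[[0,1.5,0.3,0.9,-0.29,0,0.5],[0,1.5,0.3,0.9,-0.29,0,0.5],[0,1.5,0.3,0.9,-0.29,0,0.5],[0,1.5,0.3,0.9,-0.29,0,0.5],[0,1.5,0.3,0.9,-0.29,0,0.5],[0,1.5,0.3,0.9,-0.29,0,0.5],[0,1.5,0.3,0.9,-0.29,0,0.5],[0,1.5,0.3,0.9,-0.29,0,0.5]]]';python3 chk.py;  python3 -m inch '[[[0,1.5,0.3,0.9,-0.29,0,0.5],[0,1.5,0.3,0.9,-0.29,0,0.5],[0,1.5,0.3,0.9,-0.29,0,0.5],[0,1.5,0.3,0.9,-0.29,0,0.5],[0,0,0,0,0,0,0]]]';python3 chk.py
```

```text
time: 17.4
ee_pos: [0.4479, 0.124, 0.0707]
tcp_rot: [180.0, 60.1, 141.4]
wrist_force: [-2.5, 0.5, -1.5]
opening: -0.0001
grasp_force: 1.0
(np.float64(-0.02), np.float64(0.97), 0.71) (np.float64(0.02), np.float64(0.96), 0.86)
[-1.36799942  0.39560679 -2.58008412] [ 47.49431789 -16.21756012 -43.66547623  55.70581551 -59.81568882
  82.06388243]
0.02 [-3.  -1.6 -1.2] [ 0.5  0.1 -1. ]
-0.0 [ 0.  -1.2  0.5] [-0.1  0.1 -0. ]
-0.02 [ 3.  -0.7  2.2] [-0.7  0.1  1. ]
time: 18.23
ee_pos: [0.4487, 0.1248, 0.0638]
tcp_rot: [175.4, 60.0, 137.5]
wrist_force: [0.7, 0.9, 0.0]
opening: 0.0001
grasp_force: 0.0
(np.float64(-0.02), np.float64(0.97), 0.87) (np.float64(0.01), np.float64(0.97), 0.76)
[-0.99419069  0.27125066  0.2198701 ] [ 47.42830905 -17.35129086 -45.449778    52.65125898 -59.65670953
  81.96327173]
-0.02 [-2.9 -2.  -1.3] [ 0.5  0.1 -1. ]
-0.04 [ 0.1 -1.5  0.4] [-0.1  0.1 -0. ]
```

```bash
python3 -m inch '[[[0,4,0,0,0,0,0],[0,2,0,-5,0,0,0],[0,0,0,-20,0,0,0],[0,0,0,-30,0,0,0],[0,0,0,-30,0,0,0],[0,0,0,-20,0,0,0],[0,0,0,0,0,0,0]]]';python3 chk.py; python3 -c "
from h import *
cam('side','side6.png')"
```

```text
time: 19.3
ee_pos: [0.3739, 0.1834, 0.1114]
tcp_rot: [175.4, 60.0, 137.6]
wrist_force: [0.5, 0.3, 0.6]
opening: 0.0005
grasp_force: 0.0
(np.float64(-0.02), np.float64(0.97), 0.61) (np.float64(0.01), np.float64(0.96), 0.77)
[ 0.59856859 -1.40458539  0.73099983] [ 61.79672723 -10.10377429 -34.53304294  80.83779706 -58.88132867
 110.30115828]
```

View pics/side6.png

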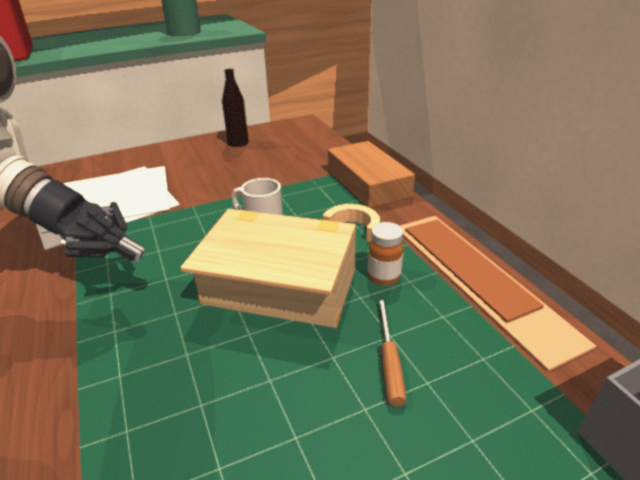

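The lid is shut, with its front edge running from (187,270). The gripper is clear, with its tip at (140,253), and the mug, jar, screwdriver and form stand where they were.

```bash
python3 -c "
from workcell import bot
print(bot.job_done())"
```

```text
the job is handed in; nothing more can be done
None
```

The lid was tipped, caught on the finger at about 0.59 rad, and lowered gently until it read shut within the cameras' accuracy; the arm is clear, the other things look undisturbed, and the job is handed in (no verdict was returned).

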